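# Dry-stack two laminated blanks and weight one with the press plate

### The job

Dry-stack the sawn oval slices for gluing: the two dark walnut ones on the blue board and the two pale ones on the yellow board, each time the large slice flat on the white oval and the small one on top, neatly centred and lined up with the board. The steel press plate goes on top of the dark stack: slide it along its keyhole slot until it comes free of the stud, lift it off and lay it flat there, its red grip centred and the plate lined up the same way, and let everything go. Leave the glue bottle standing where it is.

Things in the scene. Friction and masses are not known exactly. Their poses are not given: they have to be found in the camera images.
- dark_large_mid (a point): The large dark brown walnut slice: a loose flat oval with straight sides and round ends and a black centre dot on top, 96 mm long, 60 mm wide, 26 mm thick, lying flat on the bench. The point is its centre, half-way up (13 mm above its underside); x runs along its length, y across it, z up. Either end may lead.
- dark_small_mid (a point): The small dark brown walnut slice: a loose flat oval with straight sides and round ends and a black centre dot on top, 76 mm long, 46 mm wide, 26 mm thick, lying flat on the bench. The point is its centre, half-way up (13 mm above its underside); x runs along its length, y across it, z up. Either end may lead.
- pale_large_mid (a point): The large pale cream-coloured wood slice: a loose flat oval with straight sides and round ends and a black centre dot on top, 96 mm long, 60 mm wide, 26 mm thick, lying flat on the bench. The point is its centre, half-way up (13 mm above its underside); x runs along its length, y across it, z up. Either end may lead.
- pale_small_mid (a point): The small pale cream-coloured wood slice: a loose flat oval with straight sides and round ends and a black centre dot on top, 76 mm long, 46 mm wide, 26 mm thick, lying flat on the bench. The point is its centre, half-way up (13 mm above its underside); x runs along its length, y across it, z up. Either end may lead.
- blue_board_top (a point): The blue glue-up board, fixed to the bench: 130 mm long, 100 mm wide, 15 mm thick, with a white oval painted on it where the large slice belongs. The point is the centre of its flat top, 15 mm above the bench; x runs along the board and the oval, z up.
- yellow_board_top (a point): The yellow glue-up board, fixed to the bench: 130 mm long, 100 mm wide, 15 mm thick, with a white oval painted on it where the large slice belongs. The point is the centre of its flat top, 15 mm above the bench; x runs along the board and the oval, z up.
- plate_grip (a point): Loose steel plate, 64 wide, 8 thick, x -78 to +72 mm, 0.45 kg, with upright red grip bar (40 along x, 16 along y, 34 high). Point: bar's centre, 25 above the underside; x along plate, z up. Starts flat, underside 25 mm above bench. Keyhole slot on the -x side: 10 wide from x -26 to -45, then a wide end 26 by 26 centred at x -58. The stud starts at x about -31.
- stud (a point): Headed stud on a fixed green block (160 by 74 by 25 mm high) that holds the plate: brass head 18 mm across, 5 thick, on a 7 mm shank; head's underside 3 mm above the plate. Point: centre of the head's top, 41 mm above bench; z up, x = the way the plate must slide (about 27 mm, its own +x) until the wide end is centred on the stud and it lifts off.
- glue_mid (a point): The white glue bottle with an orange cap, loose, upright, 48 mm across and 110 mm tall; the point is on its axis, half-way up. To be left standing where it is.
Mind the look-alikes: they are no part of the job. Leave any green look-alike of the part that bears pale_small_mid alone. Of the things that look like the part that bears blue_board_top, the larger one is meant.

How it is judged:
At the end, for the whole second after the job is handed in: Blue board, bottom up: large dark slice, small dark slice, press plate. Yellow board: large pale, small pale slice. Each centred within 12 mm (plate: its grip) and lengthwise within 0.22 rad of what it lies on, flat within 0.08 rad, resting on it (within 5 mm), at rest and released (horizontal distance between dark_large_mid and blue_board_top below 0.012 m and z of dark_large_mid in the frame of blue_board_top between 0.008 and 0.018 m and angle between the x axis of dark_large_mid and the x axis of blue_board_top, either way round below 0.22 rad and angle between each of dark_large_mid, dark_small_mid, pale_large_mid, pale_small_mid, plate_grip's own z axis and vertical below 0.08 rad and horizontal distance between dark_small_mid and dark_large_mid below 0.012 m and z of dark_small_mid in the frame of dark_large_mid between 0.021 and 0.031 m and angle between the x axis of dark_small_mid and the x axis of dark_large_mid, either way round below 0.22 rad and horizontal distance between pale_large_mid and yellow_board_top below 0.012 m and z of pale_large_mid in the frame of yellow_board_top between 0.008 and 0.018 m and angle between the x axis of pale_large_mid and the x axis of yellow_board_top, either way round below 0.22 rad and horizontal distance between pale_small_mid and pale_large_mid below 0.012 m and z of pale_small_mid in the frame of pale_large_mid between 0.021 and 0.031 m and angle between the x axis of pale_small_mid and the x axis of pale_large_mid, either way round below 0.22 rad and horizontal distance between plate_grip and dark_small_mid below 0.012 m and z of plate_grip in the frame of dark_small_mid between 0.033 and 0.043 m and angle between the x axis of plate_grip and the x axis of dark_small_mid, either way round below 0.22 rad and linear speed of each of dark_large, dark_small, pale_large, pale_small, press_plate below 0.02 m/s); the robot touches nothing.
It fails at once if the glue bottle is pushed away by more than 30 mm or tipped over (distance of glue_mid from where it was at the start of the episode above 0.03 m or angle between glue_mid's own z axis and vertical above 0.5 rad).
It also fails if it takes over 144 s, if anything falls off the work surface, if the arm or the gripper's body presses on something with over 40 N, if the wrist force passes 120 N, or if a joint passes its speed limit or range.

### The arm

A 7-joint arm with a two-finger parallel gripper is mounted at the origin on the work surface. World frame = base frame: x ahead of the robot, y to its left, z up, the work surface at z = 0. Lengths are in m, angles in rad, forces in N, time in s.
With the tool pointing down it reaches from about 0.4 to 0.85 m from the base axis. Payload 10.4 kg.
Tool frame: the origin (TCP) lies between the finger pads; the fingertips stand 8 mm ahead of it and the grasp point (between the pads) lies 11 mm behind it (ctrl.tip_reach is the distance from the TCP to the fingertips, in m); z points along the fingers, y is the line along which they close (so a half turn about z gives the same grasp; the last joint's range is limited). The gripper opens to 87 mm and grips with 3 to 60 N. Pads are 19 mm wide; open, the fingers measure 117 mm over their backs; the gripper's body (75 mm by 190 mm) begins 51 mm behind the grasp point.
Start: joints at [-1.296, 0.332, -0.065, 1.46, 0.022, 1.35, -0.088], TCP at [0.183, 0.598, 0.231] pointing down, gripper open.
Joint ranges: [-2.6, 2.6], [-0.5, 2.12], [-1.47, 1.34], [0.16, 2.42], [-1.27, 4.41], [0.06, 2.06], [-2.6, 2.6]. Speed limits (rad/s): [2.22, 2.22, 2.79, 2.79, 3.14, 3.14, 3.14].

### API

Orientations are given as a rotation vector (axis times angle).
In Python, from rig import ctrl gives the robot as it stands.
- The arm moves only by the shell command python3 -m handwheel 'ROWS'. ROWS is JSON, a list of rows, each a list of 7 numbers: the shift along the tool's x, y, z in cm, then the turn, a rotation vector about the tool's x, y, z in degrees, then the finger opening in cm, from 0 to 8.7. In form: [[x, y, z, ax, ay, az, jaw], ...]. A call has 1 to 8 rows; each row shifts and turns the commanded pose from where the row before left it, along the tool's axes as they then stand; what a row does not reach is not made up. A row lasts 1/8 s, in which the tool goes at most 62.5 mm and 10.7 degrees, less where a joint would pass 70% of its speed; a pose out of reach is approached as far as the arm can. A call with a gripper value outside its range is refused whole. The fingers move at their own pace and stop on an object; the grip force is fixed at half the most. Time passes only in rows, so rows that do not move let the fingers close. It gives the time, the measured TCP pose, the force, the opening and the grip force at its end, in the units of the state.
- ctrl.sense(): the state, without advancing time (a new reading comes with each control period).
- ctrl.read_camera(name): name is "scene" or "top" or "wrist"; returns (picture, depth): 400x640x3 uint8, red, green, blue; 400x640 float32, m along the optical axis (not along the pixel's ray), 0 where there is no reading.
- ctrl.get_calibration(name): a dict with "fx", "fy", "cx", "cy" (pixels), "extrinsics" (4x4, takes a point from world to camera coordinates); the wrist camera has in their place "mount" (4x4, takes a point from camera to tool coordinates, whose origin is the TCP and whose axes are the flange's). Camera axes: x right, y down, z forward; pixel columns grow to the right and rows downward; lengths in m; the calibration is good to about 2 mm. A picture is of the moment at which its call begins: read the wrist's pose just before it. get_calibration takes no time and is no camera call.
- ctrl.hand_in(): hands the job in; it is judged then, once.
The state is a dict: "time": time; "q": joint angles; "qd": joint speeds; "effort": joint torques, N m; "position": TCP position; "tcp_rot": TCP orientation; "ft_force": force on the tool from outside, world axes, zero at the start; "moment": the same for the moment, N m; "gripper_width": finger opening in m; "grasp_force": force on a finger pad.
Only numpy, scipy, OpenCV 4.12 (cv2) and the standard library are available. Lean on these libraries where they do the work, as an engineer would, in place of code of your own. Each camera call takes 0.05 s, during which the arm holds its last target. There are 200 camera calls.

## Working session

There is one attempt and no reset: what is moved stays moved. The work goes in short steps, Python scripts to look and compute and a shell command to move; the robot and the scene stay as the last step left them, time stands still between calls to the robot, and variables do not carry over. Pictures are saved under pics/ and viewed, at most 14 in all, crops included, and the job is handed in when it is done.

```bash
ls; mkdir -p pics; python3 - <<'E'
from rig import ctrl
import cv2
print(ctrl.sense())
for n in("scene","top"):
    p,d=ctrl.read_camera(n); cv2.imwrite(f"pics/{n}0.png",p[:,:,::-1]); c=ctrl.get_calibration(n); print(n,c)
print(ctrl.get_calibration("wrist"))
E
```

```text
pics
{'time': 0.0, 'q': array([-1.29560393,  0.33283472, -0.06469426,  1.46094941,  0.02161723,
        1.34993549, -0.08848528]), 'qd': array([ 0.0003256 ,  0.0003384 ,  0.00084127, -0.00213557, -0.00039046,
        0.0006461 ,  0.00081991]), 'effort': array([-1.88351078e-03, -6.23256898e+01,  2.33407924e-02, -3.89925456e+01,
       -6.15185313e-02,  3.93497804e-02,  1.61587623e-04]), 'position': array([0.18328209, 0.59711292, 0.22977328]), 'tcp_rot': array([-4.65972861e-01, -3.10671586e+00,  2.23902637e-03]), 'ft_force': array([-0.09687897, -0.04462441, -0.64128463]), 'moment': array([-0.01552742,  0.0009972 ,  0.02271897]), 'grasp_force': 0.0, 'gripper_width': 0.08674910922040915}
scene {'fx': 513.445516900193, 'fy': 513.445516900193, 'cx': 318.0445987277148, 'cy': 196.94624067030338, 'extrinsics': array([[-0.80067623,  0.59890813,  0.01505393,  0.43856843],
       [ 0.31148138,  0.4376189 , -0.84348625, -0.11084544],
       [-0.51175866, -0.67067037, -0.53693978,  1.52667951],
       [ 0.        ,  0.        ,  0.        ,  1.        ]])}
top {'fx': 511.5737148159386, 'fy': 511.5737148159386, 'cx': 318.3735504341909, 'cy': 197.16116734159132, 'extrinsics': array([[-0.00584425, -0.99996646, -0.00573767, -0.02560332],
       [-0.98894626,  0.00662977, -0.14812612,  0.51357075],
       [ 0.14815919,  0.00480856, -0.98895183,  1.28543821],
       [ 0.        ,  0.        ,  0.        ,  1.        ]])}
{'fx': 298.7020333056323, 'fy': 298.7020333056323, 'cx': 321.9347638489623, 'cy': 204.11856014622907, 'mount': array([[-3.39406435e-04, -9.69658921e-01, -2.44461577e-01,
         6.64174352e-02],
       [ 9.99999907e-01, -2.64359840e-04, -3.39797886e-04,
         2.75802155e-04],
       [ 2.64862228e-04, -2.44461669e-01,  9.69658920e-01,
        -1.53752551e-01],
       [ 0.00000000e+00,  0.00000000e+00,  0.00000000e+00,
         1.00000000e+00]])}
```

View pics/top0.png

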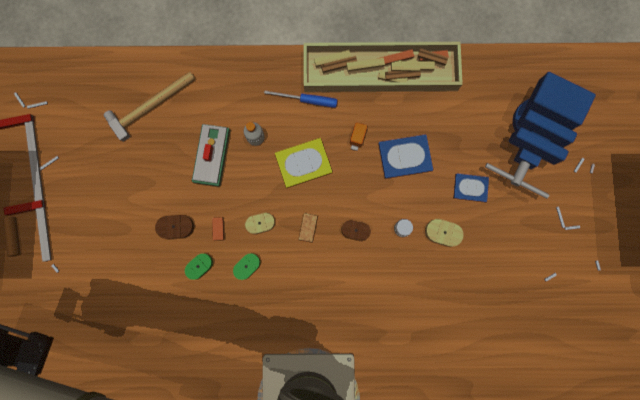

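View pics/scene0.png

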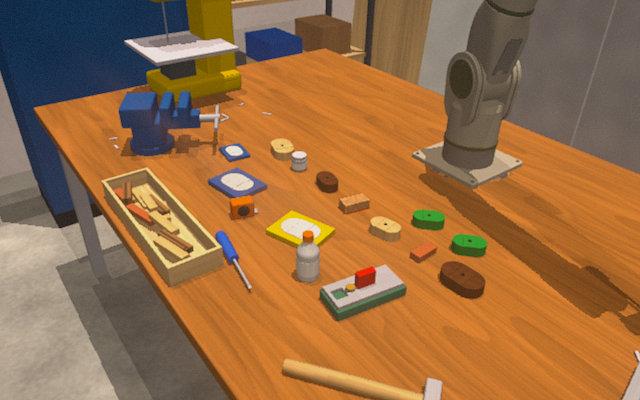

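Top view: dark large (174,227), dark small (355,231), pale large (445,233), pale small (260,223). The green look-alikes are at (198,266) and (246,266). The large blue board is at (406,156) and the small decoy at (471,188). Yellow board (303,162), plate grip (208,152), glue (254,134). I'll segment these colours and check the choices in one enlarged crop.

```bash
cat > h.py <<'E'
import numpy as np, cv2
from scipy.spatial.transform import Rotation as R
from rig import ctrl
def ray(n,uv,z):
    """world points of pixels on plane z"""
    c=ctrl.get_calibration(n); uv=np.atleast_2d(uv).astype(float)
    if n=="wrist":
        s=ctrl.sense(); T=np.eye(4); T[:3,:3]=R.from_rotvec(s["tcp_rot"]).as_matrix(); T[:3,3]=s["position"]
        E=T@c["mount"]
    else: E=np.linalg.inv(c["extrinsics"])
    d=np.c_[(uv[:,0]-c["cx"])/c["fx"],(uv[:,1]-c["cy"])/c["fy"],np.ones(len(uv))]@E[:3,:3].T
    o=E[:3,3]; return o+d*((z-o[2])/d[:,2])[:,None]
def fit(n,mask,z):
    """largest blob: centre, size, long-axis yaw in world at height z"""
    cs=cv2.findContours(mask.astype(np.uint8),cv2.RETR_EXTERNAL,cv2.CHAIN_APPROX_NONE)[0]
    k=max(cs,key=cv2.contourArea)[:,0]; w=ray(n,k,z)[:,:2].astype(np.float32)
    (c,s,a)=cv2.minAreaRect(w*1000); 
    if s[0]<s[1]: a+=90
    return np.round(np.array(c)/1000,4),np.round(sorted(s)),round((a+90)%180-90,1)
E
python3 - <<'E'
from h import *
p,d=ctrl.read_camera("top")
hsv=cv2.cvtColor(p,cv2.COLOR_RGB2HSV)
cv2.imwrite("pics/crop1.png",cv2.resize(p[110:290,140:500,::-1],None,fx=2.2,fy=2.2,interpolation=cv2.INTER_CUBIC))
for n,(u,v),z in [("DL",(166,227),.026),("DS",(350,229),.026),("PL",(436,233),.026),("PS",(252,223),.026),("blue",(384,170),.015),("yel",(283,175),.015),("bw",(406,156),.015),("yw",(303,168),.015),("grip",(208,155),.059)]:
    m=np.zeros((402,642),np.uint8); im=p.copy()
    cv2.floodFill(im,m,(u,v),0,(10,)*3,(10,)*3,4|cv2.FLOODFILL_FIXED_RANGE|cv2.FLOODFILL_MASK_ONLY|(1<<8)) if 0 else None
    f=np.abs(p.astype(int)-p[v,u]).max(2)<40 if n not in("DL","DS") else (p.astype(int).sum(2)<190)
    _,l=cv2.connectedComponents(f.astype(np.uint8)); mm=l==l[v,u]
    print(n,p[v,u],mm.sum(),fit("top",mm,z))
print("plate depth z-check; glue", ray("top",(251,128),.11), ray("top",(211,138),.041))
E
```

```text
DL [79 47 26] 797 (array([0.4404, 0.3435]), array([ 61., 104.]), -86.0)
DS [83 55 34] 467 (array([ 0.4283, -0.1231]), array([49., 74.]), 78.2)
PL [156 145  92] 772 (array([ 0.4222, -0.3547]), array([62., 96.]), 72.7)
PS [160 159 102] 445 (array([0.4496, 0.1252]), array([46., 75.]), -76.3)
blue [ 43  63 100] 988 (array([ 0.6266, -0.2606]), array([100., 130.]), -81.1)
yel [160 165  43] 948 (array([0.6117, 0.0114]), array([ 99., 128.]), -71.7)
bw [161 166 170] 745 (array([ 0.6277, -0.262 ]), array([63., 97.]), -81.5)
yw [160 164 166] 744 (array([0.6123, 0.0118]), array([63., 98.]), -71.6)
grip [141  34  23] 87 (array([0.632 , 0.2596]), array([15., 39.]), -9.5)
plate depth z-check; glue [[0.67844616 0.13809433 0.11      ]] [[0.6722279  0.25268912 0.041     ]]
```

View pics/crop1.png

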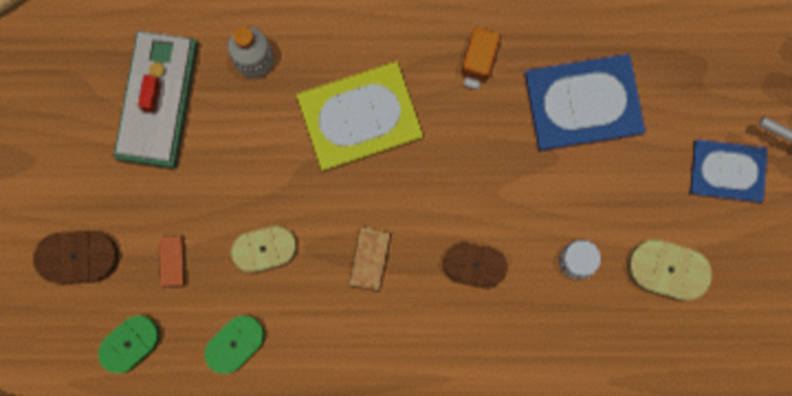

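Sizes match the descriptions: large blue board 100x130, slices 60x96 and 46x75. In the crop the centre dots are at DL (73,257), DS (476,264), PL (671,269) and PS (263,248), and the glue cap is at (243,37). Next I'll get dot positions and the first move.

```bash
cat >> h.py <<'E'
def go(x,y,z,cyaw):
    """cyaw: world angle (deg) of closing axis. Print turn (tool deg), then shift in cm in the turned frame"""
    s=ctrl.sense(); R0=R.from_rotvec(s["tcp_rot"])
    best=None
    for a in (cyaw,cyaw+180):
        a=np.radians(a); yv=np.array([np.cos(a),np.sin(a),0]); zv=np.array([0,0,-1.]); xv=np.cross(yv,zv)
        Rt=R.from_matrix(np.c_[xv,yv,zv]); t=(R0.inv()*Rt).as_rotvec(degrees=True)
        if best is None or np.linalg.norm(t)<np.linalg.norm(best[0]): best=(t,Rt)
    sh=best[1].inv().apply(np.array([x,y,z])-s["position"])*100
    print("turn",np.round(best[0],1),"shift after turn cm",np.round(sh,2),"now",np.round(s["position"],4),"w",round(s["gripper_width"],4))
E
python3 - <<'E'
from h import *
for n,c,z in [("DL",(73,257),.026),("DS",(476,264),.026),("PL",(671,269),.026),("PS",(263,248),.026),("griptop",(148,92),.067),("gluecap",(243,37),.11),("stud",(156,70),.041)]:
    print(n,ray("top",(140+c[0]/2.2,110+c[1]/2.2),z)[0])
print(ctrl.sense()["time"]); go(.4404,.349,.15,4)
E
```

```text
DL [0.43998629 0.34819184 0.026     ]
DS [ 0.4287175  -0.12648281  0.026     ]
PL [ 0.42139502 -0.35506978  0.026     ]
PS [0.44919712 0.12420964 0.026     ]
griptop [0.62871696 0.25561785 0.067     ]
gluecap [0.68150453 0.13950003 0.11      ]
stud [0.66190438 0.25266726 0.041     ]
0.15
turn [-0.   0.  68.9] shift after turn cm [-26.56  23.92   8.  ] now [0.1833 0.5972 0.23  ] w 0.0869
```

```bash
python3 -m handwheel '[[0,0,0,0,0,9.84,8.7],[0,0,0,0,0,9.84,8.7],[0,0,0,0,0,9.84,8.7],[0,0,0,0,0,9.84,8.7],[0,0,0,0,0,9.84,8.7],[0,0,0,0,0,9.84,8.7],[0,0,0,0,0,9.84,8.7]]'; python3 -m handwheel '[[-3.32,2.99,1,0,0,0,8.7],[-3.32,2.99,1,0,0,0,8.7],[-3.32,2.99,1,0,0,0,8.7],[-3.32,2.99,1,0,0,0,8.7],[-3.32,2.99,1,0,0,0,8.7],[-3.32,2.99,1,0,0,0,8.7],[-3.32,2.99,1,0,0,0,8.7],[-3.32,2.99,1,0,0,0,8.7]]'
python3 - <<'E'
from h import *
p,d=ctrl.read_camera("wrist"); cv2.imwrite("pics/w1.png",p[:,:,::-1])
go(.4404,.348,.012,4)
m=p.astype(int).sum(2)<190
print(fit("wrist",m,.026))
E
```

```text
time: 1.02
position: [0.1833, 0.5973, 0.2302]
tcp_rot: [2.148, 2.292, -0.001]
ft_force: [0.3, 0.1, 0.8]
gripper_width: 0.087
grasp_force: 0.0
time: 2.02
position: [0.4416, 0.3484, 0.1501]
tcp_rot: [-2.141, -2.299, 0.0]
ft_force: [-0.5, 1.1, -0.8]
gripper_width: 0.0872
grasp_force: 0.0
turn [ 0.   0.2 -0.3] shift after turn cm [ 0.61 -0.51 13.7 ] now [0.4459 0.3422 0.149 ] w 0.0868
(array([0.4523, 0.2124]), array([209., 732.]), 3.6)
```

View pics/w1.png

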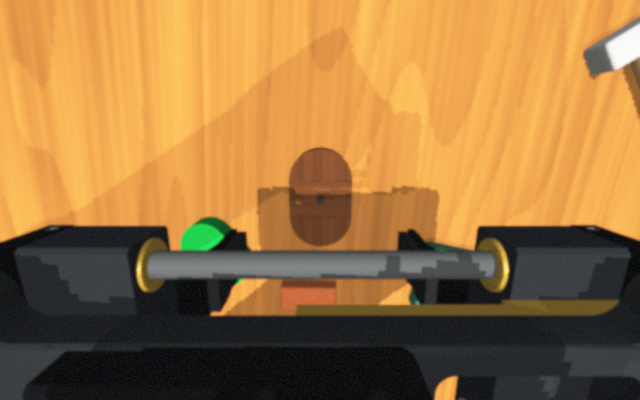

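The wrist view shows the dark large slice with its dot near (320,199), aligned with the jaws. The arm was still settling, so I'll hold and re-measure.

```bash
python3 -m handwheel '[[0,0,0,0,0,0,8.7],[0,0,0,0,0,0,8.7]]'
cat >> h.py <<'E'
def dot(z=.026,box=(230,420,120,225),save=None,grow=60):
    """wrist cam: slice blob around darkest point; returns dot world pos"""
    s=ctrl.sense(); p,d=ctrl.read_camera("wrist")
    if save: cv2.imwrite(save,p[:,:,::-1])
    x0,x1,y0,y1=box; g=cv2.GaussianBlur(p.astype(np.float32).max(2),(5,5),0)[y0:y1,x0:x1]
    v,u=np.unravel_index(g.argmin(),g.shape); print("dot px",u+x0,v+y0,ray("wrist",(u+x0,v+y0),z)[0],"t",s["time"])
    return p
E
python3 - <<'E'
from h import *
p=dot(box=(300,340,170,225)); go(.4404,.348,.012,4)
m=(p[120:260,260:380].astype(int).max(2)<100); m2=np.zeros((400,640),bool); m2[120:224,280:360]=m[:104,20:100]
print(fit("wrist",m2,.026))
E
```

```text
time: 2.33
position: [0.4399, 0.3506, 0.1506]
tcp_rot: [-2.139, -2.3, -0.0]
ft_force: [-0.1, 0.5, -0.3]
gripper_width: 0.0868
grasp_force: 0.0
dot px 321 202 [0.43907371 0.34926327 0.026     ] t 2.325
turn [-0.  -0.   0.2] shift after turn cm [-0.28  0.04 13.87] now [0.4398 0.3507 0.1507] w 0.0871
(array([0.4389, 0.351 ]), array([17., 57.]), -1.1)
```

```bash
python3 -m handwheel '[[-0.2,0,3.5,0,0,0,8.7],[0,0,3.5,0,0,0,8.7],[0,0,3.5,0,0,0,8.7],[0,0,2.5,0,0,0,8.7],[0,0,0.85,0,0,0,8.7],[0,0,0,0,0,0,8.7]]'; python3 -m handwheel '[[0,0,0,0,0,0,5],[0,0,0,0,0,0,5],[0,0,0,0,0,0,5],[0,0,0,0,0,0,5],[0,0,0,0,0,0,5]]';  python3 -m handwheel '[[0,0,-3,0,0,0,5],[0,0,-4,0,0,0,5],[0,0,-3,0,0,0,5],[0,0,0,0,0,0,5]]'
python3 -c "
from h import *
go(.627,-.2615,.13,8.5)"
```

```text
time: 3.12
position: [0.4406, 0.3481, 0.0123]
tcp_rot: [-2.14, -2.3, 0.0]
ft_force: [0.3, 0.3, 0.3]
gripper_width: 0.087
grasp_force: 0.0
time: 3.75
position: [0.441, 0.3477, 0.0124]
tcp_rot: [-2.141, -2.298, -0.001]
ft_force: [-1.5, -1.2, 5.3]
gripper_width: 0.06
grasp_force: 30.0
time: 4.25
position: [0.442, 0.3484, 0.1141]
tcp_rot: [-2.141, -2.299, -0.006]
ft_force: [-0.2, -0.0, -1.9]
gripper_width: 0.0597
grasp_force: 30.0
turn [ 0.2 -0.2 -4.4] shift after turn cm [-63.05   9.29  -1.59] now [0.442  0.3484 0.1141] w 0.0597
```

```bash
python3 -m handwheel '[[0,0,-1.6,0.2,-0.2,-4.4,5],[-4.5,0.66,0,0,0,0,5],[-5.2,0.77,0,0,0,0,5],[-5.2,0.77,0,0,0,0,5],[-5.2,0.77,0,0,0,0,5],[-5.2,0.77,0,0,0,0,5],[-5.2,0.77,0,0,0,0,5]]'; python3 -m handwheel '[[-5.2,0.77,0,0,0,0,5],[-5.2,0.77,0,0,0,0,5],[-5.2,0.77,0,0,0,0,5],[-5.2,0.77,0,0,0,0,5],[-5.2,0.77,0,0,0,0,5],[-4,0.59,0,0,0,0,5],[-2.3,0.34,0,0,0,0,5],[0,0,0,0,0,0,5]]'
python3 -c "
from h import *
go(.627,-.2615,.028,8.5)
p=dot(save='pics/w2.png'); go(.627,-.2615,.028,8.5)"
```

```text
time: 5.12
position: [0.53, 0.0507, 0.1276]
tcp_rot: [-2.051, -2.379, 0.01]
ft_force: [0.3, -0.4, -0.3]
gripper_width: 0.0596
grasp_force: 30.0
time: 6.12
position: [0.6239, -0.2623, 0.1278]
tcp_rot: [-2.055, -2.375, 0.012]
ft_force: [0.8, 0.2, -0.9]
gripper_width: 0.0596
grasp_force: 30.0
turn [-0.4  0.2 -0.2] shift after turn cm [0.03 0.31 9.98] now [ 0.6239 -0.2623  0.1278] w 0.0596
dot px 291 172 [ 0.5930288  -0.23439185  0.026     ] t 6.125
turn [-0.3  0.2 -0.1] shift after turn cm [-0.14  0.25 10.  ] now [ 0.6243 -0.2604  0.128 ] w 0.0593
```

View pics/w2.png

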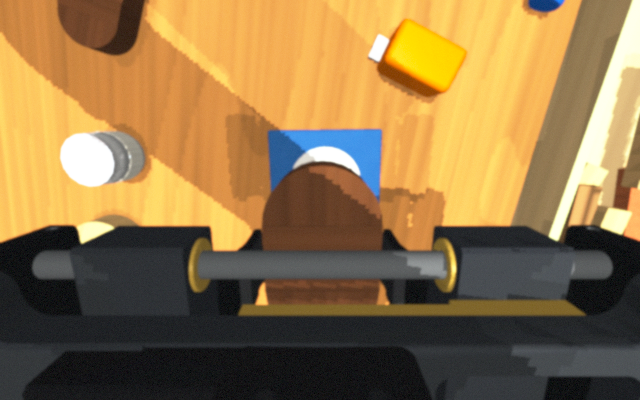

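The held slice is aligned with the blue board: oval edge at (325,155), board edges at columns 268 and 382. I'll lower it.

```bash
python3 -m handwheel '[[-0.1,0.27,3,-0.3,0.2,0,5],[0,0,3,0,0,0,5],[0,0,2.5,0,0,0,5],[0,0,0.8,0,0,0,5],[0,0,0.6,0,0,0,5],[0,0,0,0,0,0,5],[0,0,0.05,0,0,0,5]]'
python3 -c "
from h import *
go(.627,-.2615,.0275,8.5)"
```

```text
time: 7.05
position: [0.6285, -0.2608, 0.0312]
tcp_rot: [2.05, 2.378, 0.003]
ft_force: [0.1, 0.2, -1.0]
gripper_width: 0.0592
grasp_force: 30.0
turn [ 0.2  0.  -0. ] shift after turn cm [-0.05 -0.16  0.37] now [ 0.6285 -0.2608  0.0312] w 0.0592
```

```bash
python3 -m handwheel '[[-0.05,-0.15,0.3,0,0,0,5],[0,0,0.1,0,0,0,5],[0,0,0,0,0,0,5],[0,0,0,0,0,0,6.5],[0,0,0,0,0,0,8.0]]'; python3 -m handwheel '[[0,0,0,0,0,0,8.7],[0,0,0,0,0,0,8.7],[0,0,-3,0,0,0,8.7],[0,0,-4,0,0,0,8.7],[0,0,-4.5,0,0,0,8.7]]'
python3 -c "
from h import *
go(.4287,-.1255,.14,-11.8)"
```

```text
time: 7.68
position: [0.6266, -0.2615, 0.0263]
tcp_rot: [2.051, 2.378, 0.002]
ft_force: [-0.1, 1.0, 0.1]
gripper_width: 0.0688
grasp_force: 0.0
time: 8.3
position: [0.626, -0.2613, 0.142]
tcp_rot: [-2.052, -2.379, -0.001]
ft_force: [0.5, -0.3, -0.9]
gripper_width: 0.0867
grasp_force: 0.0
turn [ 0.  -0.  20.3] shift after turn cm [  9.25 -22.09   0.2 ] now [ 0.626  -0.2613  0.142 ] w 0.0867
```

```bash
python3 -m handwheel '[[0,0,0,0,0,10.15,8.7],[0,0,0,0,0,10.15,8.7],[2,-4.8,0,0,0,0,8.7],[2,-4.8,0,0,0,0,8.7],[2,-4.8,0,0,0,0,8.7],[2,-4.8,0,0,0,0,8.7],[1.25,-2.9,0.2,0,0,0,8.7],[0,0,0,0,0,0,8.7]]'; python3 -m handwheel '[[0,0,0,0,0,0,8.7]]'
python3 -c "
from h import *
p=dot(box=(290,350,170,225)); go(.4287,-.1255,.012,-11.8)"
```

```text
time: 9.3
position: [0.4279, -0.1241, 0.139]
tcp_rot: [-2.436, -1.982, -0.005]
ft_force: [-0.1, 0.3, -0.0]
gripper_width: 0.087
grasp_force: 0.0
time: 9.43
position: [0.4298, -0.1258, 0.1394]
tcp_rot: [2.438, 1.98, 0.004]
ft_force: [-0.3, -0.6, -0.5]
gripper_width: 0.0869
grasp_force: 0.0
dot px 319 201 [ 0.42795383 -0.12332545  0.026     ] t 9.425
turn [ 0.1 -0.  -0.1] shift after turn cm [ 0.03 -0.12 12.73] now [ 0.4299 -0.1261  0.1393] w 0.0871
```

```bash
python3 -m handwheel '[[0.1,-0.1,3.5,0,0,0,8.7],[0,0,3.5,0,0,0,8.7],[0,0,3.3,0,0,0,8.7],[0,0,1.6,0,0,0,8.7],[0,0,0.8,0,0,0,8.7],[0,0,0,0,0,0,8.7]]'; python3 -m handwheel '[[0,0,0,0,0,0,3.5],[0,0,0,0,0,0,3.5],[0,0,0,0,0,0,3.5],[0,0,0,0,0,0,3.5],[0,0,0,0,0,0,3.5],[0,0,0,0,0,0,3.5]]';  python3 -m handwheel '[[0,0,-3,0,0,0,3.5],[0,0,-5,0,0,0,3.5],[0,0,-5,0,0,0,3.5],[0,0,0,0,0,0,3.5]]'
python3 -c "
from h import *
go(.627,-.2615,.14,8.5)"
```

```text
time: 10.22
position: [0.4289, -0.1246, 0.0122]
tcp_rot: [2.438, 1.98, 0.002]
ft_force: [-0.1, -0.2, 0.4]
gripper_width: 0.087
grasp_force: 0.0
time: 10.98
position: [0.4285, -0.1242, 0.0121]
tcp_rot: [2.438, 1.98, 0.002]
ft_force: [-0.5, -0.3, 2.4]
gripper_width: 0.0458
grasp_force: 30.0
time: 11.48
position: [0.4304, -0.1246, 0.1452]
tcp_rot: [2.436, 1.978, 0.011]
ft_force: [0.1, -0.6, -1.3]
gripper_width: 0.0457
grasp_force: 30.0
turn [  0.5  -0.1 -20.3] shift after turn cm [-16.45  17.42   0.52] now [ 0.4304 -0.1246  0.1452] w 0.0457
```

```bash
python3 -m handwheel '[[0,0,0,0.5,-0.1,-10.15,3.5],[0,0,0,0,0,-10.15,3.5],[0,0,0,0,0,0,3.5]]'
python3 -c "
from h import *
p,d=ctrl.read_camera('top'); 
m=np.zeros((400,640),bool); m[125:185,375:440]=p[125:185,375:440].astype(int).sum(2)<190
m&=(p[:,:,0]>p[:,:,2])
print(fit('top',m,.041)); cv2.imwrite('pics/t3.png',cv2.resize(p[110:260,300:500,::-1],None,fx=4,fy=4,interpolation=cv2.INTER_CUBIC))
go(.627,-.2615,.14,8.5)"
```

```text
time: 11.85
position: [0.4277, -0.1243, 0.1411]
tcp_rot: [-2.049, -2.373, 0.009]
ft_force: [-0.3, 0.7, -1.2]
gripper_width: 0.0457
grasp_force: 30.0
(array([ 0.6256, -0.2585]), array([64., 95.]), 89.6)
turn [-0.5 -0.1 -0.3] shift after turn cm [-16.51  17.67   0.13] now [ 0.4278 -0.1243  0.1413] w 0.0455
```

View pics/t3.png

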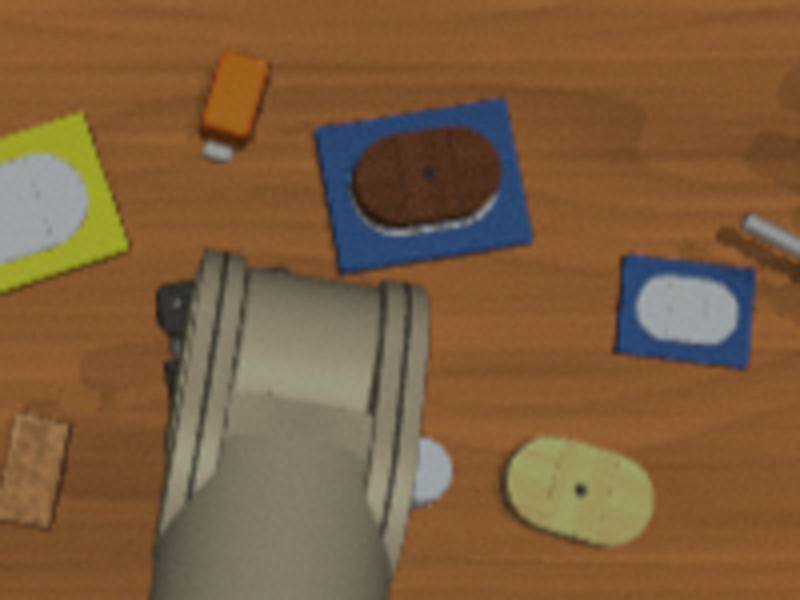

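The dark large slice sits on the blue board's oval and is aligned, with its dot at crop (428,173), which is px (407,153.3). I'll carry the small one there.

```bash
python3 -c "
from h import *
print(ray('top',(407,153.25),.041))"; python3 -m handwheel '[[-3.3,3.53,0,-0.5,-0.1,-0.3,3.5],[-3.3,3.53,0,0,0,0,3.5],[-3.3,3.53,0,0,0,0,3.5],[-3.3,3.53,0.1,0,0,0,3.5],[-2.2,2.4,0,0,0,0,3.5],[-1.1,1.15,0,0,0,0,3.5],[0,0,0,0,0,0,3.5],[0,0,0,0,0,0,3.5]]'
python3 -c "
from h import *
go(.627,-.2615,.055,8.5)"
```

```text
[[ 0.62742947 -0.26106965  0.041     ]]
time: 12.9
position: [0.6273, -0.2604, 0.1405]
tcp_rot: [2.047, 2.382, 0.0]
ft_force: [-0.4, 0.2, -1.3]
gripper_width: 0.0456
grasp_force: 30.0
turn [0.  0.  0.2] shift after turn cm [-0.11 -0.05  8.55] now [ 0.6273 -0.2604  0.1405] w 0.0456
```

```bash
python3 -m handwheel '[[-0.1,0,3,0,0,0.2,3.5],[0,0,3,0,0,0,3.5],[0,0,1.7,0,0,0,3.5],[0,0,0.8,0,0,0,3.5],[0,0,0,0,0,0,3.5],[0,0,0,0,0,0,3.5]]'
python3 -c "
from h import *
go(.627,-.261,.053,8.5)"
```

```text
time: 13.65
position: [0.6288, -0.2621, 0.0572]
tcp_rot: [2.048, 2.378, 0.002]
ft_force: [0.1, 0.3, -1.6]
gripper_width: 0.0461
grasp_force: 30.0
turn [0.2 0.1 0. ] shift after turn cm [ 0.14 -0.16  0.42] now [ 0.6288 -0.2621  0.0572] w 0.0461
```

Place and release; then on to the pale large.

```bash
python3 -m handwheel '[[0.1,-0.15,0.3,0,0,0,3.5],[0,0,0.1,0,0,0,3.5],[0,0,0,0,0,0,3.5],[0,0,0,0,0,0,5.5],[0,0,0,0,0,0,7.0]]'; python3 -m handwheel '[[0,0,0,0,0,0,8.7],[0,0,0,0,0,0,8.7],[0,0,-3,0,0,0,8.7],[0,0,-4,0,0,0,8.7],[0,0,-2,0,0,0,8.7]]'
python3 -c "
from h import *
go(.4214,-.355,.14,-17.3)"
```

```text
time: 14.28
position: [0.6266, -0.261, 0.0521]
tcp_rot: [2.048, 2.38, 0.001]
ft_force: [0.4, -0.4, 0.3]
gripper_width: 0.0582
grasp_force: 0.0
time: 14.9
position: [0.6271, -0.2615, 0.1442]
tcp_rot: [2.047, 2.378, 0.002]
ft_force: [0.4, -0.5, 0.0]
gripper_width: 0.0867
grasp_force: 0.0
turn [ 0.2  0.1 25.8] shift after turn cm [-15.05 -16.86   0.42] now [ 0.6271 -0.2615  0.1442] w 0.0867
```

```bash
python3 -m handwheel '[[0,0,0,0.2,0,8.6,8.7],[0,0,0,0,0,8.6,8.7],[0,0,0,0,0,8.6,8.7],[-3.5,-3.9,0,0,0,0,8.7],[-3.5,-3.9,0,0,0,0,8.7],[-3.5,-3.9,0,0,0,0,8.7],[-3,-3.4,0,0,0,0,8.7],[-1.55,-1.76,0.4,0,0,0,8.7]]'; python3 -m handwheel '[[0,0,0,0,0,0,8.7],[0,0,0,0,0,0,8.7]]'
python3 -c "
from h import *
p=dot(box=(290,350,170,225)); go(.4214,-.355,.012,-17.3)"
```

```text
time: 15.9
position: [0.4188, -0.3557, 0.1384]
tcp_rot: [-2.531, -1.86, 0.002]
ft_force: [0.3, 0.3, 0.4]
gripper_width: 0.0868
grasp_force: 0.0
time: 16.15
position: [0.4225, -0.3538, 0.1384]
tcp_rot: [-2.527, -1.866, 0.003]
ft_force: [0.4, 0.2, -0.3]
gripper_width: 0.0869
grasp_force: 0.0
dot px 320 204 [ 0.42049784 -0.35373749  0.026     ] t 16.15
turn [-0.1  0.1  0.2] shift after turn cm [-0.15 -0.07 12.64] now [ 0.4225 -0.3538  0.1384] w 0.0869
```

```bash
python3 -m handwheel '[[-0.1,-0.1,3.5,0,0,0,8.7],[0,0,3.5,0,0,0,8.7],[0,0,3.3,0,0,0,8.7],[0,0,1.5,0,0,0,8.7],[0,0,0.8,0,0,0,8.7],[0,0,0,0,0,0,8.7]]'; python3 -m handwheel '[[0,0,0,0,0,0,5],[0,0,0,0,0,0,5],[0,0,0,0,0,0,5],[0,0,0,0,0,0,5],[0,0,0,0,0,0,5]]';  python3 -m handwheel '[[0,0,-3,0,0,0,5],[0,0,-5,0,0,0,5],[0,0,-5,0,0,0,5],[0,0,0,0,0,0,5]]'
python3 -c "
from h import *
go(.612,.0116,.15,18.3)"
```

```text
time: 16.95
position: [0.4198, -0.3556, 0.0128]
tcp_rot: [-2.529, -1.864, 0.003]
ft_force: [-0.1, 0.4, 1.2]
gripper_width: 0.0872
grasp_force: 0.0
time: 17.58
position: [0.4195, -0.3555, 0.0128]
tcp_rot: [-2.529, -1.863, 0.003]
ft_force: [-0.9, 1.6, 4.7]
gripper_width: 0.0601
grasp_force: 30.0
time: 18.08
position: [0.421, -0.3567, 0.1456]
tcp_rot: [2.526, 1.86, 0.001]
ft_force: [-0.9, 0.5, -1.9]
gripper_width: 0.0596
grasp_force: 30.0
turn [  0.2   0.2 -35.6] shift after turn cm [28.97 29.7  -0.44] now [ 0.421  -0.3567  0.1456] w 0.0596
```

```bash
python3 -m handwheel '[[0,0,0,0.2,0.2,-8.9,5],[0,0,0,0,0,-8.9,5],[0,0,0,0,0,-8.9,5],[0,0,0,0,0,-8.9,5],[3,3.08,0,0,0,0,5],[3.7,3.79,0,0,0,0,5],[3.7,3.79,0,0,0,0,5],[3.7,3.79,0,0,0,0,5]]'; python3 -m handwheel '[[3.7,3.79,0,0,0,0,5],[3.7,3.79,0,0,0,0,5],[3.7,3.79,0,0,0,0,5],[2.5,2.57,-0.4,0,0,0,5],[1.27,1.31,0,0,0,0,5],[0,0,0,0,0,0,5],[0,0,0,0,0,0,5]]'
python3 -c "
from h import *
go(.612,.0116,.03,18.3)"
```

```text
time: 19.08
position: [0.5123, -0.1741, 0.1415]
tcp_rot: [-1.835, -2.542, 0.001]
ft_force: [1.0, -0.7, -0.1]
gripper_width: 0.0599
grasp_force: 30.0
time: 19.95
position: [0.6095, 0.0108, 0.1465]
tcp_rot: [-1.839, -2.54, 0.002]
ft_force: [0.1, -1.2, 0.7]
gripper_width: 0.0596
grasp_force: 30.0
turn [-0.2 -0.2 -0.1] shift after turn cm [-0.    0.26 11.65] now [0.6095 0.0108 0.1465] w 0.0596
```

```bash
python3 -m handwheel '[[0,0.1,3.5,-0.2,-0.2,0,5],[0,0,3.5,0,0,0,5],[0,0,2.8,0,0,0,5],[0,0,1.5,0,0,0,5],[0,0,0,0,0,0,5],[0,0,0,0,0,0,5]]'
python3 -c "
from h import *
go(.612,.0116,.0278,18.3)"
```

```text
time: 20.7
position: [0.6118, 0.0132, 0.0351]
tcp_rot: [1.839, 2.546, 0.003]
ft_force: [1.2, 0.8, -0.0]
gripper_width: 0.0599
grasp_force: 30.0
turn [ 0.1 -0.   0. ] shift after turn cm [-0.16 -0.03  0.73] now [0.6118 0.0132 0.0351] w 0.0599
```

```bash
python3 -m handwheel '[[-0.1,0,0.4,0,0,0,5],[0,0,0.3,0,0,0,5],[0,0,0,0,0,0,5],[0,0,0,0,0,0,5],[0,0,0,0,0,0,6.8],[0,0,0,0,0,0,8.0]]'; python3 -m handwheel '[[0,0,0,0,0,0,8.7],[0,0,0,0,0,0,8.7],[0,0,-3,0,0,0,8.7],[0,0,-4,0,0,0,8.7],[0,0,-4,0,0,0,8.7],[0,0,0,0,0,0,8.7]]'
python3 -c "
from h import *
go(.449,.1245,.14,13.7)"
```

```text
time: 21.45
position: [0.6114, 0.0127, 0.0268]
tcp_rot: [-1.838, -2.547, -0.001]
ft_force: [-0.9, 0.1, -0.1]
gripper_width: 0.071
grasp_force: 0.0
time: 22.2
position: [0.6132, 0.0124, 0.1401]
tcp_rot: [1.837, 2.545, 0.008]
ft_force: [0.4, -0.5, -0.1]
gripper_width: 0.087
grasp_force: 0.0
turn [ 0.3 -0.   4.6] shift after turn cm [ 1.478e+01 -1.330e+01  1.000e-02] now [0.6132 0.0124 0.1401] w 0.087
```

```bash
python3 -m handwheel '[[0,0,0,0.3,0,4.6,8.7],[3,-2.7,0,0,0,0,8.7],[4,-3.6,0,0,0,0,8.7],[4,-3.6,0,0,0,0,8.7],[2.5,-2.25,0,0,0,0,8.7],[1.28,-1.15,0,0,0,0,8.7],[0,0,0,0,0,0,8.7],[0,0,0,0,0,0,8.7]]'
python3 -c "
from h import *
p=dot(box=(290,350,170,225)); go(.449,.1245,.012,13.7)"
```

```text
time: 23.2
position: [0.4474, 0.124, 0.1374]
tcp_rot: [-1.938, -2.468, 0.006]
ft_force: [-0.1, -1.5, -0.2]
gripper_width: 0.0871
grasp_force: 0.0
dot px 323 202 [0.44761182 0.12558785 0.026     ] t 23.2
turn [-0.3 -0.  -0. ] shift after turn cm [ 0.04  0.16 12.54] now [0.4476 0.1238 0.1374] w 0.087
```

```bash
python3 -m handwheel '[[0.1,0.1,3.5,-0.3,0,0,8.7],[0,0,3.5,0,0,0,8.7],[0,0,3.3,0,0,0,8.7],[0,0,1.4,0,0,0,8.7],[0,0,0.8,0,0,0,8.7],[0,0,0,0,0,0,8.7]]'; python3 -m handwheel '[[0,0,0,0,0,0,3.5],[0,0,0,0,0,0,3.5],[0,0,0,0,0,0,3.5],[0,0,0,0,0,0,3.5],[0,0,0,0,0,0,3.5],[0,0,0,0,0,0,3.5]]';  python3 -m handwheel '[[0,0,-3,0,0,0,3.5],[0,0,-5,0,0,0,3.5],[0,0,-5,0,0,0,3.5],[0,0,0,0,0,0,3.5],[0,0,0,0,0,0,3.5]]'
python3 -c "
from h import *
go(.6116,.0122,.14,18.3)
p,d=ctrl.read_camera('top'); cv2.imwrite('pics/t4.png',cv2.resize(p[110:210,190:450,::-1],None,fx=3,fy=3,interpolation=cv2.INTER_CUBIC))"
```

```text
time: 24.0
position: [0.448, 0.1257, 0.0129]
tcp_rot: [-1.94, -2.471, -0.001]
ft_force: [-0.2, 0.2, 0.6]
gripper_width: 0.0871
grasp_force: 0.0
time: 24.75
position: [0.4476, 0.1258, 0.0127]
tcp_rot: [-1.939, -2.471, -0.001]
ft_force: [-0.1, -0.4, 1.9]
gripper_width: 0.0459
grasp_force: 30.0
time: 25.38
position: [0.4471, 0.1257, 0.1421]
tcp_rot: [-1.938, -2.471, -0.0]
ft_force: [-0.2, -0.3, -2.5]
gripper_width: 0.0462
grasp_force: 30.0
turn [-0.  -0.1 -4.5] shift after turn cm [-15.94  12.05   0.21] now [0.4471 0.1257 0.1421] w 0.0462
```

View pics/t4.png

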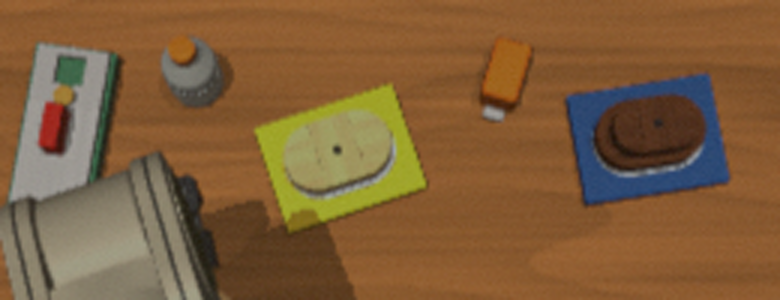

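The pale large slice is on the yellow oval, dot (337,149) in the crop. The dark small slice is on the dark large one, dot (658,123).

```bash
python3 -c "
from h import *
print(ray('top',(190+337/3,110+149/3),.041),ray('top',(190+658/3,110+123/3),.067))"
python3 -m handwheel '[[0,0,0,0,0,-4.5,3.5],[-3,2.27,0,0,0,0,3.5],[-4.2,3.18,0,0,0,0,3.5],[-4.2,3.18,0,0,0,0,3.5],[-3,2.27,0,0,0,0,3.5],[-1.54,1.15,0,0,0,0,3.5],[0,0,0,0,0,0,3.5],[0,0,0,0,0,0,3.5]]'
python3 -c "
from h import *
go(.6116,.0122,.053,18.3)"
```

```text
[[0.61224161 0.01246293 0.041     ]] [[ 0.62711727 -0.26273192  0.067     ]]
time: 26.42
position: [0.6109, 0.0125, 0.1414]
tcp_rot: [-1.839, -2.544, 0.001]
ft_force: [-0.3, 0.3, -0.1]
gripper_width: 0.0457
grasp_force: 30.0
turn [-0.1 -0.1 -0. ] shift after turn cm [-0.05  0.05  8.84] now [0.6109 0.0125 0.1414] w 0.0457
```

Both stacks are accurate. I'll lower the pale small slice.

```bash
python3 -m handwheel '[[0,0,3,0,0,0,3.5],[0,0,3,0,0,0,3.5],[0,0,1.7,0,0,0,3.5],[0,0,0.5,0,0,0,3.5],[0,0,0,0,0,0,3.5],[0,0,0,0,0,0,3.5]]'
python3 -c "
from h import *
go(.6118,.0123,.0537,18.3)"
```

```text
time: 27.18
position: [0.6126, 0.0121, 0.0616]
tcp_rot: [1.841, 2.545, 0.003]
ft_force: [-0.4, -0.5, 1.0]
gripper_width: 0.0455
grasp_force: 30.0
turn [ 0.1 -0.  -0. ] shift after turn cm [ 0.04 -0.07  0.79] now [0.6126 0.0121 0.0616] w 0.0455
```

```bash
python3 -m handwheel '[[0,0,0.4,0,0,0,3.5],[0,0,0.35,0,0,0,3.5],[0,0,0,0,0,0,3.5],[0,0,0,0,0,0,3.5],[0,0,0,0,0,0,5.5],[0,0,0,0,0,0,7.0]]'; python3 -m handwheel '[[0,0,0,0,0,0,8.7],[0,0,0,0,0,0,8.7],[0,0,-4,0,0,0,8.7],[0,0,-5,0,0,0,8.7],[0,0,-5.5,0,0,0,8.7],[0,0,0,0,0,0,8.7]]'
python3 -c "
from h import *
go(.6287,.2556,.20,80.5)"
```

```text
time: 27.92
position: [0.6119, 0.0121, 0.0529]
tcp_rot: [-1.841, -2.545, -0.001]
ft_force: [0.6, -0.1, -0.0]
gripper_width: 0.0583
grasp_force: 0.0
time: 28.68
position: [0.6141, 0.0116, 0.2024]
tcp_rot: [1.839, 2.542, 0.009]
ft_force: [-0.5, 0.3, -0.9]
gripper_width: 0.0871
grasp_force: 0.0
turn [  0.4   0.2 -62.3] shift after turn cm [ 2.59 24.31  0.24] now [0.6141 0.0116 0.2024] w 0.0871
```

```bash
python3 -m handwheel '[[0,0,0,0.4,0.2,-8.9,8.7],[0,0,0,0,0,-8.9,8.7],[0,0,0,0,0,-8.9,8.7],[0,0,0,0,0,-8.9,8.7],[0,0,0,0,0,-8.9,8.7],[0,0,0,0,0,-8.9,8.7],[0,0,0,0,0,-8.9,8.7]]'; python3 -m handwheel '[[0.3,3,0,0,0,0,8.7],[0.4,4,0,0,0,0,8.7],[0.5,5,0,0,0,0,8.7],[0.5,5,0,0,0,0,8.7],[0.5,4.3,0.2,0,0,0,8.7],[0.3,3,0,0,0,0,8.7],[0,0,0,0,0,0,8.7],[0,0,0,0,0,0,8.7]]'
python3 -c "
from h import *
s=ctrl.sense();print(s['q'][6]);p,d=ctrl.read_camera('wrist'); cv2.imwrite('pics/w5.png',p[:,:,::-1])
m=(p[:,:,0]>2.2*p[:,:,1].astype(float))&(p[:,:,0]>90)&(p[:,:,1]<70); m[235:]=0
print(fit('wrist',m,.067)); go(.6287,.2556,.047,80.5)"
```

```text
time: 29.55
position: [0.6116, 0.012, 0.197]
tcp_rot: [-0.25, -3.123, -0.001]
ft_force: [0.1, 0.4, 0.1]
gripper_width: 0.0865
grasp_force: 0.0
time: 30.55
position: [0.6271, 0.2546, 0.1955]
tcp_rot: [-0.259, -3.122, 0.001]
ft_force: [-0.7, -0.7, 0.2]
gripper_width: 0.0872
grasp_force: 0.0
1.1160415119962743
(array([0.6267, 0.2593]), array([14., 41.]), -9.6)
turn [-0.1 -0.5 -0. ] shift after turn cm [-0.11  0.17 14.89] now [0.6273 0.2541 0.1959] w 0.0871
```

View pics/w5.png

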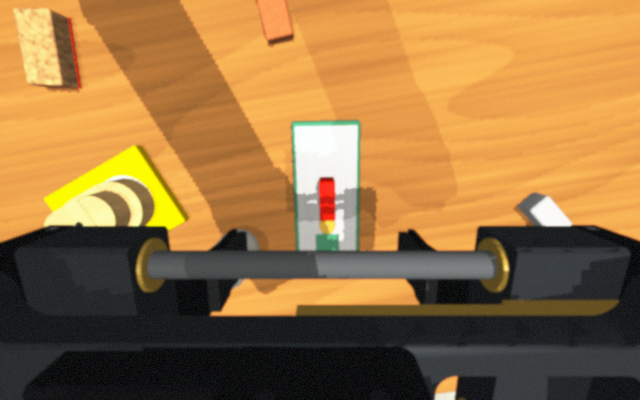

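The red grip is at (327,200), yaw -9.6°, with the stud and keyhole just below it and the bottle left of the jaws. I'll descend with the jaws half closed to stay clear of the bottle.

```bash
python3 -m handwheel '[[0,0.35,3,0,-0.5,0,4.5],[0,0,3,0,0,0,4.5],[0,0,3,0,0,0,4.5],[0,0,2,0,0,0,4.5],[0,0,0,0,0,0,4.5],[0,0,0,0,0,0,4.5]]'
python3 -c "
from h import *
go(.6275,.2578,.047,80.5)
s=ctrl.sense();p,d=ctrl.read_camera('wrist'); cv2.imwrite('pics/w6.png',p[:,:,::-1])
m=(p[:,:,0]>2.2*p[:,:,1].astype(float))&(p[:,:,0]>90)&(p[:,:,1]<70); m[235:]=0
print(fit('wrist',m,.067))"
```

```text
time: 31.35
position: [0.6283, 0.2592, 0.0876]
tcp_rot: [0.259, 3.129, 0.001]
ft_force: [0.1, -1.1, 0.0]
gripper_width: 0.046
grasp_force: 0.0
turn [0.1 0.1 0. ] shift after turn cm [ 0.06 -0.15  4.06] now [0.6283 0.2592 0.0876] w 0.046
(array([0.6142, 0.2617]), array([14., 22.]), -9.5)
```

View pics/w6.png

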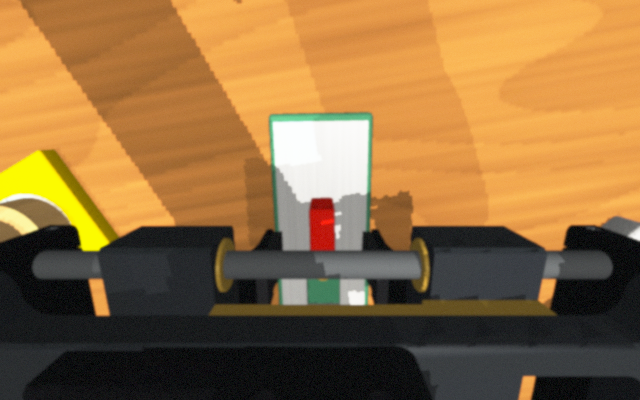

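The grip sits centred between the jaws at (322,225). I'll go down and close.

```bash
python3 -m handwheel '[[0,0,2,0,0,0,4.5],[0,0,1.5,0,0,0,4.5],[0,0,0.4,0,0,0,4.5],[0,0,0,0,0,0,4.5],[0,0,0,0,0,0,4.5]]';python3 -m handwheel '[[0,0,0,0,0,0,0.5],[0,0,0,0,0,0,0.5],[0,0,0,0,0,0,0.5],[0,0,0,0,0,0,0.5],[0,0,0,0,0,0,0.5],[0,0,0,0,0,0,0.5]]'
```

```text
time: 32.02
position: [0.6279, 0.2593, 0.0478]
tcp_rot: [0.259, 3.129, 0.0]
ft_force: [0.4, 0.1, 0.9]
gripper_width: 0.0452
grasp_force: 0.0
time: 32.78
position: [0.6276, 0.2593, 0.0473]
tcp_rot: [0.258, 3.13, 0.0]
ft_force: [-0.2, 0.4, 1.6]
gripper_width: 0.0155
grasp_force: 29.9
```

```bash
python3 -m handwheel '[[0.5,0,-0.05,0,0,0,0.5],[0.5,0,0,0,0,0,0.5],[0.5,0,0,0,0,0,0.5],[0.5,0,0,0,0,0,0.5],[0.5,0,0,0,0,0,0.5],[0.2,0,0,0,0,0,0.5],[0,0,0,0,0,0,0.5],[0,0,0,0,0,0,0.5]]'
python3 -c "
from h import *
go(.6276-.0266,.2593+.00446,.0475,80.5)
p,d=ctrl.read_camera('scene'); cv2.imwrite('pics/s7.png',cv2.resize(p[220:330,280:440,::-1],None,fx=4,fy=4,interpolation=cv2.INTER_CUBIC))
p,d=ctrl.read_camera('wrist'); cv2.imwrite('pics/w7.png',p[:,:,::-1])"
```

```text
time: 33.78
position: [0.6011, 0.2636, 0.0478]
tcp_rot: [0.259, 3.13, -0.0]
ft_force: [-0.2, 0.2, -4.7]
gripper_width: 0.0159
grasp_force: 29.9
turn [0.  0.1 0. ] shift after turn cm [0.01 0.02 0.03] now [0.6011 0.2636 0.0478] w 0.0159
```

View pics/s7.png

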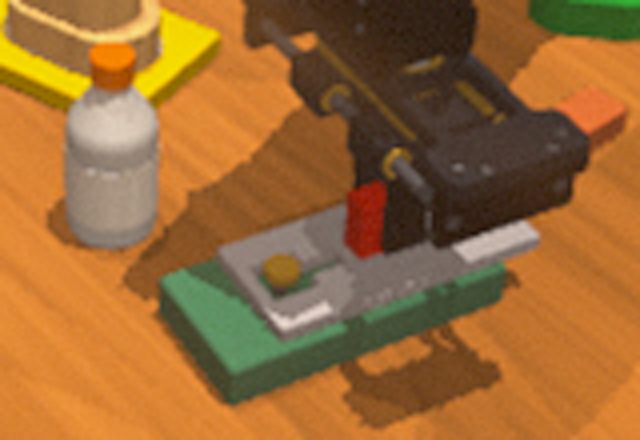

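The stud head at (282,272) is now in the wide end of the slot, and the bottle still stands. I'll lift slowly and watch the force.

```bash
python3 -m handwheel '[[0,0,-0.3,0,0,0,0.5],[0,0,-0.3,0,0,0,0.5],[0,0,-0.3,0,0,0,0.5],[0,0,0,0,0,0,0.5]]'
```

```text
time: 34.38
position: [0.6012, 0.2638, 0.0572]
tcp_rot: [0.259, 3.13, 0.001]
ft_force: [-0.2, -0.5, -4.1]
gripper_width: 0.0155
grasp_force: 29.9
```

```bash
python3 -m handwheel '[[0,0,-1.5,0,0,0,0.5],[0,0,-2.5,0,0,0,0.5],[0,0,-3,0,0,0,0.5],[0,0,-3,0,0,0,0.5],[0,0,-2.5,0,0,0,0.5],[0,0,-1,0,0,0,0.5],[0,0,0,0,0,0,0.5]]'
python3 -c "
from h import *
go(.627,-.262,.19,8.5)
p,d=ctrl.read_camera('wrist'); cv2.imwrite('pics/w8.png',p[:,:,::-1])
p,d=ctrl.read_camera('scene'); cv2.imwrite('pics/s8.png',cv2.resize(p[150:330,200:440,::-1],None,fx=3,fy=3,interpolation=cv2.INTER_CUBIC))
"
```

```text
time: 35.25
position: [0.601, 0.2638, 0.1923]
tcp_rot: [0.259, 3.129, 0.001]
ft_force: [0.7, 0.2, -4.4]
gripper_width: 0.0159
grasp_force: 29.9
turn [ 0.1  0.  72.1] shift after turn cm [-52.38  -5.2    0.23] now [0.601  0.2638 0.1923] w 0.0159
```

View pics/s8.png

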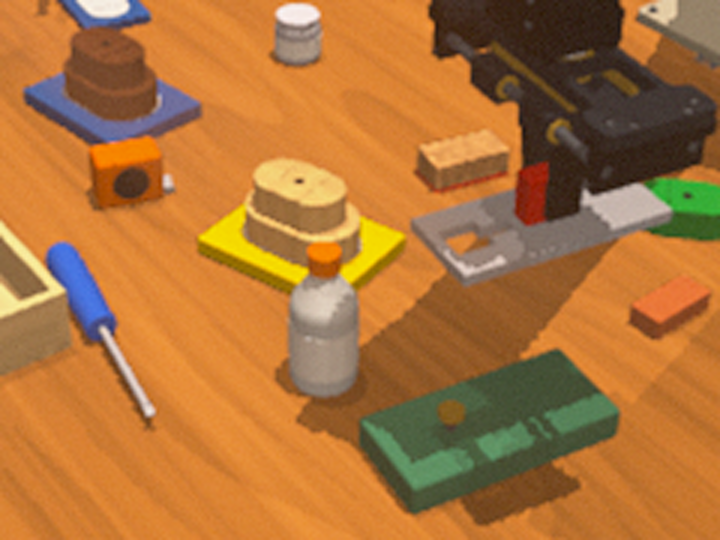

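The plate is free and level at (540,225), and both stacks and the bottle are intact. I'll carry it over.

```bash
python3 -m handwheel '[[0,0,0,0,0,5,0.5],[0,0,0,0,0,10,0.5],[0,0,0,0,0,10.2,0.5],[0,0,0,0,0,10.2,0.5],[0,0,0,0,0,10.2,0.5],[0,0,0,0,0,10.2,0.5],[0,0,0,0,0,10.2,0.5],[0,0,0,0,0,6,0.5]]'; python3 -m handwheel '[[-2,-0.2,0,0,0,0,0.5],[-4,-0.4,0,0,0,0,0.5],[-5,-0.5,0,0,0,0,0.5],[-5,-0.5,0,0,0,0,0.5],[-5,-0.5,0,0,0,0,0.5],[-5,-0.5,0,0,0,0,0.5],[-5,-0.5,0,0,0,0,0.5],[-5,-0.5,0,0,0,0,0.5]]'; python3 -m handwheel '[[-5,-0.5,0,0,0,0,0.5],[-4.5,-0.5,0,0,0,0,0.5],[-3.5,-0.4,0,0,0,0,0.5],[-2,-0.2,0,0,0,0,0.5],[-1.38,-0.2,0,0,0,0,0.5],[0,0,0,0,0,0,0.5],[0,0,0,0,0,0,0.5]]'
python3 -c "
from h import *
go(.627,-.262,.11,8.5)
p,d=ctrl.read_camera('wrist'); cv2.imwrite('pics/w9.png',p[:,:,::-1])
"
```

```text
time: 36.35
position: [0.6002, 0.2636, 0.1904]
tcp_rot: [2.055, 2.376, -0.002]
ft_force: [0.6, -0.1, -4.3]
gripper_width: 0.0159
grasp_force: 29.9
time: 37.35
position: [0.6179, -0.1003, 0.1913]
tcp_rot: [2.048, 2.382, -0.0]
ft_force: [0.5, -0.1, -4.8]
gripper_width: 0.0158
grasp_force: 29.9
time: 38.22
position: [0.6256, -0.2611, 0.1916]
tcp_rot: [-2.048, -2.382, -0.002]
ft_force: [0.3, 0.2, -5.1]
gripper_width: 0.0157
grasp_force: 29.9
turn [ 0.  -0.   0.1] shift after turn cm [-0.11  0.13  8.16] now [ 0.6256 -0.2611  0.1916] w 0.0157
```

View pics/w9.png

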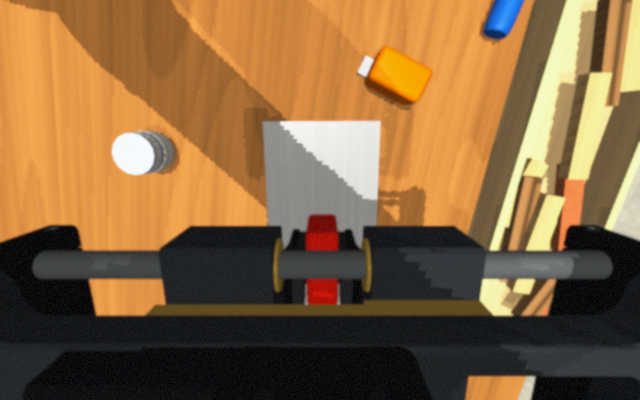

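The plate's leading edge is at row 121, columns 263 to 381. I'll work out the grip offset along the tool.

```bash
python3 -c "
from h import *
s=ctrl.sense();z=s['position'][2]-.0148
P=ray('wrist',[(322,120.5),(263,121),(381,121)],z)
r=R.from_rotvec(s['tcp_rot']).inv().apply(P-s['position'])*1000
print(np.round(r,1))"
```

```text
[[ 71.    0.2  14.8]
 [ 70.8 -31.9  14.8]
 [ 70.7  32.2  14.9]]
```

```bash
python3 -m handwheel '[[-0.05,0.1,2,0,0,0,0.5],[0,0,3,0,0,0,0.5],[0,0,2.5,0,0,0,0.5],[0,0,1.5,0,0,0,0.5],[0,0,0,0,0,0,0.5],[0,0,0,0,0,0,0.5]]'
python3 -c "
from h import *
go(.627,-.2615,.0895,8.5)"
```

```text
time: 39.02
position: [0.627, -0.2629, 0.1027]
tcp_rot: [2.048, 2.38, 0.001]
ft_force: [0.6, 0.3, -3.8]
gripper_width: 0.016
grasp_force: 29.9
turn [0.1 0.1 0.1] shift after turn cm [0.14 0.02 1.32] now [ 0.627  -0.2629  0.1027] w 0.016
```

```bash
python3 -m handwheel '[[0.1,0,0.6,0,0,0,0.5],[0,0,0.4,0,0,0,0.5],[0,0,0.2,0,0,0,0.5],[0,0,0,0,0,0,0.5],[0,0,0.1,0,0,0,0.5],[0,0,0.05,0,0,0,0.5],[0,0,0,0,0,0,0.5]]'
```

```text
time: 39.9
position: [0.6265, -0.2618, 0.0893]
tcp_rot: [2.049, 2.38, 0.002]
ft_force: [-3.5, 2.6, 5.4]
gripper_width: 0.016
grasp_force: 29.9
```

```bash
python3 -m handwheel '[[0,0,0,0,0,0,2.5],[0,0,0,0,0,0,4],[0,0,0,0,0,0,4],[0,0,0,0,0,0,4],[0,0,-2,0,0,0,4],[0,0,-4,0,0,0,4],[0,0,-5,0,0,0,4],[0,0,-3,0,0,0,4]]'; python3 -m handwheel '[[-2,-4,0,0,0,0,4],[-2,-5.5,0,0,0,0,4],[-2,-5.5,0,0,0,0,4],[-2,-5.5,0,0,0,0,4],[0,-3,0,0,0,0,4],[0,0,0,0,0,0,4],[0,0,0,0,0,0,4]]'
python3 -c "
from h import *
p,d=ctrl.read_camera('scene'); a=cv2.resize(p[120:290,200:360,::-1],None,fx=2.45,fy=2.45,interpolation=cv2.INTER_CUBIC)
p,d=ctrl.read_camera('top'); b=cv2.resize(p[100:270,270:430,::-1],None,fx=2.45,fy=2.45,interpolation=cv2.INTER_CUBIC)
b=cv2.resize(p[100:207,278:443,::-1],None,fx=2.45,fy=2.45,interpolation=cv2.INTER_CUBIC); h=max(a.shape[0],b.shape[0])
f=lambda i:cv2.copyMakeBorder(i,0,h-i.shape[0],0,0,cv2.BORDER_CONSTANT)
cv2.imwrite('pics/end.png',np.hstack([f(a),f(b)])); print(a.shape,b.shape)
m=(p[:,:,0]>2.2*p[:,:,1].astype(float))&(p[:,:,0]>80)&(p[:,:,1]<70); m[:,:390]=0;m[:,430:]=0;m[:125]=0;m[180:]=0
print(fit('top',m,.109))"
```

```text
time: 40.9
position: [0.6267, -0.2624, 0.2327]
tcp_rot: [2.047, 2.377, 0.003]
ft_force: [0.9, 0.4, 0.4]
gripper_width: 0.0402
grasp_force: 0.0
time: 41.78
position: [0.4067, -0.3754, 0.229]
tcp_rot: [2.047, 2.38, 0.002]
ft_force: [0.4, -0.5, 0.9]
gripper_width: 0.0398
grasp_force: 0.0
(417, 392, 3) (262, 404, 3)
(array([ 0.6266, -0.263 ]), array([15., 42.]), -80.7)
```

View pics/end.png

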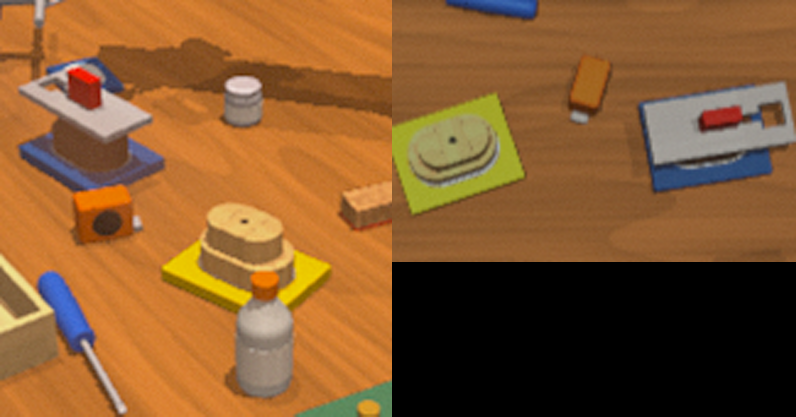

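Both stacks are complete and level. The grip measures (0.6266, -0.263) against the small slice at (0.627, -0.262), the yaw matches the board, and the bottle is standing.

```bash
python3 -c "
from rig import ctrl
print(ctrl.hand_in())"
```

```text
the job is handed in; nothing more can be done
None
```

The job is handed in at about 42 s, verdict not shown: the last pictures show the dark slices and press plate stacked level and centred on the blue board, the pale slices on the yellow board, everything released and the glue bottle still standing.

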